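# Set the dust extractor's iris to the red tab and start it

### The job

Get the bench dust extractor ready for sanding: push the black lever of the iris inlet gently around its scale until its pointer stands at the red tab, then press the green start button all the way in and let it go. Only push, gripping nothing; do not press the red stop button, and leave the tab and the things lying about where they are.

Things in the scene. Friction and masses are not known exactly. Their poses are not given: they have to be found in the camera images.
- extractor: grey bench dust extractor, a low fixed box. Origin on the iris axis at bench height; x to its back, y to its left, z up. Flat deck 105 mm above the bench, x -173 to +128 mm, y -213 to +153 mm. On it: iris cap (159 mm diameter, 24 mm high), steel ring round it (188 mm, 12 mm high), white scale on the front (-x) side (radius 126 to 154 mm, 3 mm thick), control panel on the right, 12 mm high
- iris_ring (a joint): angle of the ring and lever about the iris axis, rad: 0 = iris shut (lever to the front left, 130 deg from the extractor's +x), 1.745 = open (front right, 230 deg). It grows counter-clockwise seen from above, the lever crossing the front from left to right. Held by friction: about 2 to 3 N at the handle move it and it stays where it is left
- lever_handle (a point): centre of the lever's upright black handle, 17 mm in diameter, from 20 to 58 mm above the deck (this point 39 mm above the deck), 112 mm from the iris axis. Its x axis points outward along the lever, z up, y the way it opens. The steel bar under it is 13 mm wide, its top 16 mm above the deck. Starts left of the tab
- pointer_tip (a point): tip of the lever's black pointer, 131 mm from the iris axis, 14 mm above the deck, above the inner edge of the scale; moves with the lever
- tab_mark (a point): where the pointer tip must stand: on the line of the red tab, 131 mm from the iris axis, 14 mm above the deck. The tab itself is 9 mm wide, clipped stiffly over the scale's outer rim (radius 138 to 158 mm, top 7 mm above the deck), its pointed end toward the pointer
- iris_axis (a point): point on the vertical axis of the iris and ring, at the height of the cap's top, 129 mm above the bench
- start_button_top (a point): centre of the top face of the round green start button, 32 mm in diameter, 6 mm travel straight down, sprung (about 1.5 N to begin, 5 N at the bottom); its top is 30 mm above the deck and 6 mm above its black housing of 48 mm diameter
- start_button (a joint): travel of the green start button, m: 0 = released, 0.006 = fully in
- stop_button_top (a point): centre of the top face of the round red stop button in a yellow housing, the same size, 70 mm behind the green one
- stop_button (a joint): travel of the red stop button, m: 0 = released, 0.006 = fully in
- black_tape: roll of black tape lying on the deck's rear left corner, 62 mm diameter, 19 mm high; leave alone; origin at its underside
- sanding_block: brown sanding block on the bench, 65x100x28 mm; leave alone
- dust_mask: grey dust mask on the bench, 120x128x60 mm; leave alone
- sanding_discs: stack of sanding discs on the bench, 117 mm diameter, 31 mm high; leave alone
- ear_defenders: black ear defenders on the bench, 103x168x104 mm; leave alone
- pine_offcut: pine offcut on the bench, 45x160x38 mm; leave alone
- marker_pen: red and white marker pen on the bench, 17x135x16 mm; leave alone

How it is judged:
By the outcome, as a careful person would: the job done as asked, in the order asked, and still so for the second after the job is handed in, with the robot touching nothing.
It also fails if it takes over 54 s, if anything falls off the work surface, if the arm or the gripper's body presses on something with over 40 N, if the wrist force passes 120 N, or if a joint passes its speed limit or range.

### The arm

A 6-joint arm with a two-finger parallel gripper is mounted at the origin on a cart in front of the work surface, level with it; the furniture and walls round the work are solid. World frame = base frame: x ahead of the robot, y to its left, z up, the work surface at z = 0. Lengths are in m, angles in rad, forces in N, time in s.
With the tool pointing down it reaches from about 0.35 to 0.775 m from the base axis. Payload 5.5 kg.
Tool frame: the origin (TCP) lies midway between the tips of the shut fingers; the grasp point (between the pads) lies 19 mm behind it; z points along the fingers, y is the line along which they close (so a half turn about z gives the same grasp; the last joint's range is limited). The gripper opens to 85 mm and grips with 20 to 120 N. Pads are 22 mm wide; open, the fingers measure 114 mm over their backs; the gripper's body (76 mm by 85 mm) begins 54 mm behind the grasp point. The pads swing forward as they close: fully open they stand 13 mm farther back than shut.
Start: joints at [-1.303, 0.313, 0.046, 1.304, 0, 1.431], TCP at [0.228, -0.528, 0.231] pointing down, gripper open.
Joint ranges: [-2.76, 2.76], [-0.86, 1.69], [-1.03, 1.26], [-2.2, 2.34], [-1.47, 1.5], [-3.14, 3.14]. Speed limits (rad/s): [2.57, 2.57, 3.14, 3.14, 3.14, 3.14].

### API

Orientations are given as a unit quaternion [w, x, y, z].
In Python, from workcell import telemetry, imaging, env gives the robot as it stands. The module is installed in compiled form; this text tells all that it offers.
- The arm moves only by the tool step_arm, never from a script. Its argument "moves" is a list of rows, each a list of 3 entries, a list of its own where there are three numbers: the shift along the tool's x, y, z in mm, then the turn, a rotation vector about the tool's x, y, z in rad, then the finger opening in mm, from 0 to 85.4. A call has 1 to 8 rows; each row is the pose to reach, as a shift and turn from the pose commanded when the call began, along the tool's axes at that moment; what a row does not reach only later rows make up. A row lasts 1/12 s, in which the tool goes at most 41.7 mm and 7.16 degrees, less where a joint would pass 70% of its speed; a pose out of reach is approached as far as the arm can. A call with a gripper value outside its range is refused whole. The fingers move at their own pace and stop on an object; "grip_force" is the grip in N (left out, the last holds). Time passes only in rows, so rows that repeat a pose let the fingers close. It gives the time, the measured TCP pose, the force, the opening and the grip force at its end, in the units of the state.
- telemetry.get_state(): the state, without advancing time (a new reading comes with each control period).
- imaging.read_camera(name): name is "scene" or "top" or "wrist"; returns the picture (400x640x3 uint8, red, green, blue); there is no depth.
- imaging.camera_params(name): a dict with "camera_matrix" (3x3 intrinsics, pixels), "pose" (4x4, takes a point from camera to world coordinates). Camera axes: x right, y up, looking along -z (the intrinsics and any distortion apply to the point x, -y, -z); pixel columns grow to the right and rows downward; lengths in m; the calibration is good to about 2 mm. A picture is of the moment at which its call begins: read the wrist's pose just before it. camera_params takes no time and is no camera call; for the wrist camera it gives the pose at the moment of the call.
- env.hand_in(): hands the job in; it is judged then, once.
The state is a dict: "clock": time; "joint_pos": joint angles; "qvel": joint speeds; "tau": joint torques, N m; "tcp_pos": TCP position; "orientation": TCP orientation; "wrist_force": force on the tool from outside, world axes, zero at the start; "ft_torque": the same for the moment, N m; "finger_gap": finger opening in m; "grip_force": force on a finger pad.
Only numpy, scipy, OpenCV 4.12 (cv2) and the standard library are available. Lean on these libraries where they do the work, as an engineer would, in place of code of your own. Each camera call takes 0.05 s, during which the arm holds its last target. There are 200 camera calls.

## Working session

There is one attempt and no reset: what is moved stays moved. The work goes in short steps, Python scripts to look and compute and a tool call to move; the robot and the scene stay as the last step left them, time stands still between calls to the robot, and variables do not carry over. Pictures are saved under pics/ and viewed, at most 13 in all, crops included, and the job is handed in when it is done.

Besides the shell and the picture viewer there is one more tool, called after "Request:" by a JSON object that holds its "name" and its "arguments". step_arm: Moves the arm, as the interface text tells. Its arguments: {"type":"object","properties":{"moves":{"type":"array"},"grip_force":{"type":"number"}},"required":["moves"]}

```bash
mkdir -p pics; cat > h.py <<'E'
import numpy as np, cv2
from workcell import telemetry, imaging, env
def snap(n,f=None):
    P=imaging.camera_params(n); im=imaging.read_camera(n)
    if f: cv2.imwrite('pics/'+f,im[:,:,::-1])
    return im,P
def ray(P,uv):
    K=np.array(P['camera_matrix']);T=np.array(P['pose'])
    d=np.linalg.inv(K)@[uv[0],uv[1],1]; d=np.array([d[0],-d[1],-d[2]])
    return T[:3,3],T[:3,:3]@d
def onz(P,uv,z):
    o,d=ray(P,uv); return o+d*(z-o[2])/d[2]
def proj(P,X):
    K=np.array(P['camera_matrix']);T=np.array(P['pose'])
    c=T[:3,:3].T@(np.array(X)-T[:3,3]); p=K@[c[0],-c[1],-c[2]]; return p[:2]/p[2]
E
python3 - <<'E'
from h import *
for n in ('scene','top'):
    im,P=snap(n,n+'.png'); print({k:np.round(v,3).tolist() if k!='x' else 0 for k,v in P.items()})
s=telemetry.get_state(); print(s)
E
```

```text
{'camera_matrix': [[380.258, 0.0, 318.54], [0.0, 380.258, 204.094], [0.0, 0.0, 1.0]], 'pose': [[0.544, 0.356, -0.76, -0.39], [-0.839, 0.256, -0.48, -0.575], [0.023, 0.899, 0.438, 0.637], [0.0, 0.0, 0.0, 1.0]]}
{'camera_matrix': [[502.848, 0.0, 331.942], [0.0, 502.848, 198.427], [0.0, 0.0, 1.0]], 'pose': [[-0.32, 0.769, -0.553, -0.359], [-0.947, -0.271, 0.171, 0.273], [-0.018, 0.579, 0.815, 1.393], [0.0, 0.0, 0.0, 1.0]]}
{'clock': 0.1, 'joint_pos': array([-1.30259516e+00,  3.13929489e-01,  4.50843253e-02,  1.30357724e+00,
        9.79661688e-06,  1.43119984e+00]), 'qvel': array([-1.60385002e-03, -2.14490310e-03,  2.52261769e-03,  5.79809638e-04,
        2.60888508e-05,  9.34444975e-04]), 'tau': array([ 1.59152281e-03, -4.81723166e+01,  2.99244422e+01,  1.26967960e-02,
       -1.88832259e-04,  8.94161843e-06]), 'tcp_pos': array([ 0.22791406, -0.52741282,  0.23049226]), 'orientation': array([-8.11675052e-04,  9.79284231e-01,  2.02488849e-01, -4.73562057e-05]), 'wrist_force': array([-0.15737934, -0.28417229, -0.07731218]), 'ft_torque': array([ 0.00442802, -0.03026656,  0.0096288 ]), 'grip_force': 0.0, 'finger_gap': 0.0854977574759441}
```

View pics/top.png

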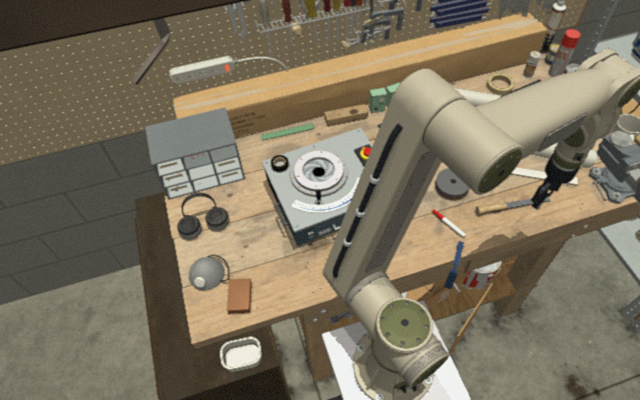

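View pics/scene.png

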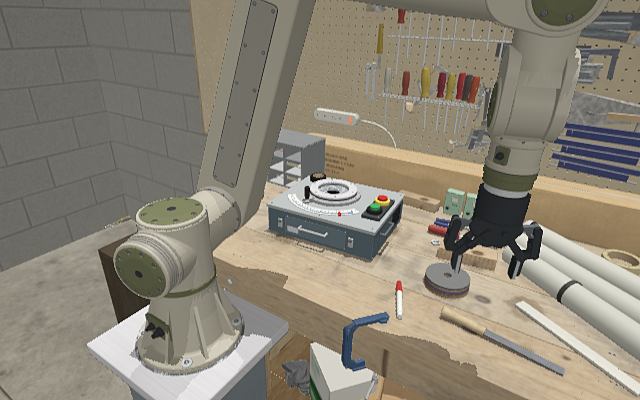

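The top view shows the extractor at about (318,180), with its right side hidden by the arm. The scene view shows the handle at (307,190), tab at (339,213), green button at (375,210) and red button at (383,199).

```bash
python3 - <<'E'
from h import *
P=imaging.camera_params('scene'); im=cv2.imread('pics/scene.png')
for n,uv,z in (('green',(375,209),.135),('stop',(383,198),.135),('iris',(333,187),.129),('tab',(339,213),.112),('handle top',(307,187),.163)):
    print(n,onz(P,uv,z).round(3))
W=imaging.camera_params('wrist'); T=np.array(W['pose']); print(W['camera_matrix'])
from scipy.spatial.transform import Rotation as R
s=telemetry.get_state(); q=s['orientation']; Rt=R.from_quat([*q[1:],q[0]]).as_matrix()
print('cam in tool',(Rt.T@(T[:3,3]-s['tcp_pos'])).round(4)); print((Rt.T@T[:3,:3]).round(3)); print(Rt.round(3))
E
```

```text
green [ 0.552 -0.179  0.135]
stop [ 0.637 -0.166  0.135]
iris [0.631 0.014 0.129]
tab [ 0.506 -0.083  0.112]
handle top [0.515 0.04  0.163]
[[335.67069724   0.         323.12889464]
 [  0.         335.67069724 201.0866881 ]
 [  0.           0.           1.        ]]
cam in tool [ 0.0749 -0.0008 -0.1416]
[[ 0.001  0.956  0.292]
 [ 1.    -0.001  0.001]
 [ 0.001  0.292 -0.956]]
[[ 0.918  0.397 -0.   ]
 [ 0.397 -0.918  0.002]
 [ 0.    -0.002 -1.   ]]
```

Request:
{"name": "step_arm", "arguments": {"moves": [[[20, -14, -10], [0, 0, 0], 0], [[50, -35, -22], [0, 0, 0], 0], [[80, -56, -36], [0, 0, 0], 0], [[110, -77, -50], [0, 0, 0], 0], [[140, -98, -64], [0, 0, 0], 0], [[170, -119, -78], [0, 0, 0], 0], [[200, -140, -90], [0, 0, 0], 0], [[230, -161, -100], [0, 0, 0], 0]]}}

```text
clock: 0.77
tcp_pos: [0.3758, -0.2872, 0.3321]
orientation: [0.0, 0.979, 0.202, 0.0]
wrist_force: [0.9, -0.7, -0.3]
finger_gap: -0.0001
grip_force: 0.0
```

Request:
{"name": "step_arm", "arguments": {"moves": [[[30, -21, 0], [0, 0, 0], 0], [[60, -42, 0], [0, 0, 0], 0], [[90, -63, 0], [0, 0, 0], 0], [[120, -84, 0], [0, 0, 0], 0], [[150, -105, 0], [0, 0, 0], 0], [[180, -126, 0], [0, 0, 0], 0], [[205, -145, 0], [0, 0, 0], 0], [[205, -145, 0], [0, 0, 0], 0]]}}

```text
clock: 1.43
tcp_pos: [0.5077, -0.07, 0.3306]
orientation: [-0.001, 0.979, 0.205, 0.0]
wrist_force: [-1.0, -0.1, 0.1]
finger_gap: 0.0
grip_force: 0.0
```

```bash
python3 - <<'E'
from h import *
im,P=snap('wrist','w1.png'); s=telemetry.get_state(); print(s['clock'],s['tcp_pos'],s['joint_pos'],s['finger_gap'])
np.save('P1.npy',P,allow_pickle=True)
E
```

```text
1.4833 [ 0.50673812 -0.07190901  0.33056467] [-2.98007413e-01  1.81798716e-01  1.14919781e-01  1.50511574e+00
  1.56323935e-04  2.43086625e+00] 0.00022682993081177665
```

View pics/w1.png

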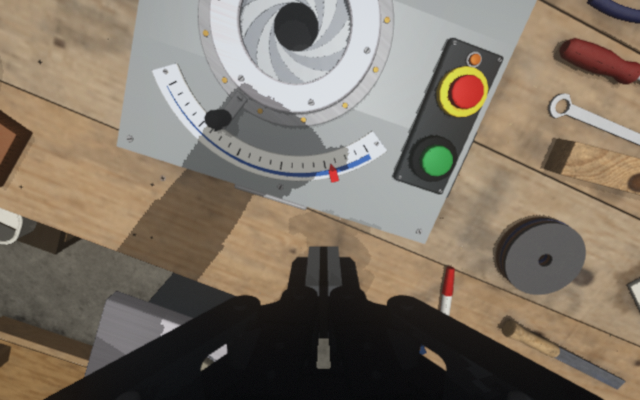

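The wrist view is clear: iris hole (296,27), handle (218,118), tab (334,174), green button (437,160), red button (467,90), fingertips (323,255).

```bash
python3 - <<'E'
from h import *
im=cv2.imread('pics/w1.png'); P=np.load('P1.npy',allow_pickle=True).item()
hsv=cv2.cvtColor(im,cv2.COLOR_BGR2HSV);H,S,V=cv2.split(hsv)
def cen(m,box):
    x0,y0,x1,y1=box; q=np.zeros(m.shape,np.uint8); q[y0:y1,x0:x1]=m[y0:y1,x0:x1]
    n,l,st,c=cv2.connectedComponentsWithStats(q); i=1+np.argmax(st[1:,4]); return c[i],st[i],l==i
red=((H<8)|(H>172))&(S>150)&(V>80)
G,gs,_=cen(((H>50)&(H<80)&(S>120)).astype(np.uint8),(400,130,480,190))
Rr,rs,_=cen(red.astype(np.uint8),(430,60,500,120))
T,ts,tm=cen(red.astype(np.uint8),(315,155,350,190))
D,ds,hm=cen((V<70).astype(np.uint8),(195,95,245,145))
hole,hs,_=cen((V<70).astype(np.uint8),(265,0,330,55))
print(G,gs,Rr,rs,T,ts,D,ds,hole,hs)
g=onz(P,G,.135); r=onz(P,Rr,.135); print('green',g,'red',r, np.linalg.norm(g-r))
ys,xs=np.nonzero(tm); pts=np.array([onz(P,(x,y),.112) for x,y in zip(xs,ys)])
t=pts.mean(0)
# outer blue/white scale arc: fit circle to white scale points
w=((S<40)&(V>200)).astype(np.uint8)
print('hole at z .129/.117',onz(P,hole,.129),onz(P,hole,.117)); print('tab',t)
e=(r-g)/np.linalg.norm(r-g); print('yaw deg',np.degrees(np.arctan2(e[1],e[0])))
cv2.imwrite('pics/c1.png',cv2.resize(im[40:200,140:400],None,fx=3,fy=3,interpolation=cv2.INTER_CUBIC))
E
```

```text
[436.92462988 160.53432032] [422 146  31  30 743] [466.35460993  91.1678487 ] [451  75  32  33 846] [332.98969072 174.18556701] [329 166   9  16  97] [218.06103286 118.87089202] [205 109  28  22 426] [295.69613948  26.25653798] [ 275    3   43   47 1606]
green [ 0.56719318 -0.16793088  0.135     ] red [ 0.63689904 -0.16072397  0.135     ] 0.07007743010352992
hole at z .129/.117 [0.62398066 0.01046997 0.129     ] [0.62565843 0.01221435 0.117     ]
tab [ 0.50757952 -0.08008214  0.112     ]
yaw deg 5.9028606667177765
```

View pics/c1.png

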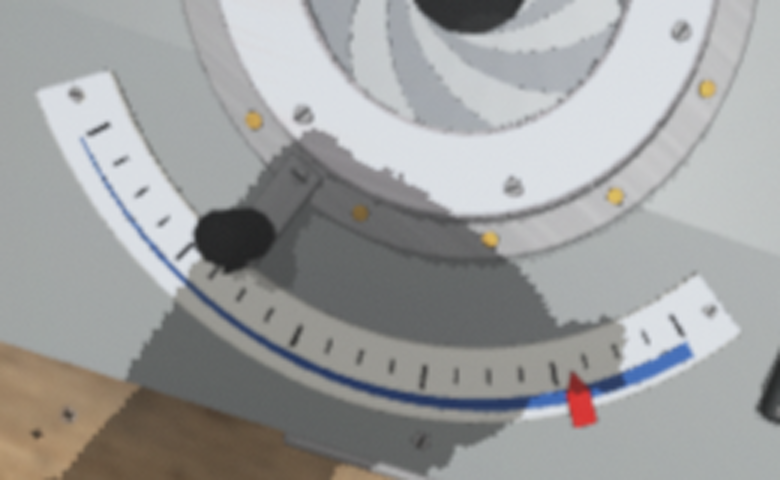

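The crop shows the scale's six major ticks (20° apart) from (98,129) to (676,325), with the tab tip at (575,374) just past the fifth. I'll fit the axis from the ticks.

```bash
cat > fit.py <<'E'
from h import *
from scipy.optimize import least_squares
P=np.load('P1.npy',allow_pickle=True).item()
c=lambda u,v:((u+.5)/3-.5+140,(v+.5)/3-.5+40)
tk=np.array([onz(P,c(*p),.108)[:2] for p in [(98,129),(186,250),(298,335),(423,377),(555,372),(676,325)]])
a=np.radians(130+20*np.arange(6))
f=lambda p:(p[:2]+p[2]*np.c_[np.cos(a+p[3]),np.sin(a+p[3])]-tk).ravel()
s=least_squares(f,[.625,.01,.135,.1]); A=s.x[:2]; yaw=s.x[3]
print('axis',A,'r',s.x[2],'yaw',np.degrees(yaw),'res mm',(s.fun*1e3).round(1))
for n,p,z in (('tab tip',(575,376),.112),('tab cen',((333-140)*3+1,(174.2-40)*3+1),.112),('handle top',(234,232),.163)):
    d=onz(P,c(*p),z)[:2]-A; print(n,'r',np.hypot(*d),'ang',np.degrees(np.arctan2(d[1],d[0])-yaw)%360, d+A)
E
python3 fit.py
```

```text
axis [0.62571159 0.01238254] r 0.13747769865863071 yaw 5.304975382539643 res mm [ 0.2 -0.5 -0.4  0.2 -0.1  0.4  0.4 -0.1 -0.4  0.3  0.3 -0.3]
tab tip r 0.1396729120167385 ang 213.0299643453487 [ 0.5161524  -0.07425063]
tab cen r 0.15001963327678144 ang 212.74919484492472 [ 0.50758188 -0.0800905 ]
handle top r 0.10648324524822163 ang 158.7551995484605 [0.52332255 0.04162578]
```

Request:
{"name": "step_arm", "arguments": {"moves": [[[15, -25, 10], [0, 0, 0], 0], [[36, -58, 30], [0, 0, 0], 0], [[55, -90, 50], [0, 0, 0], 0], [[75, -120, 70], [0, 0, 0], 0], [[86, -137, 95], [0, 0, 0], 0], [[86, -137, 125], [0, 0, 0], 0], [[86, -137, 150], [0, 0, 0], 0], [[86, -137, 150], [0, 0, 0], 0]]}}

```text
clock: 2.15
tcp_pos: [0.5267, 0.085, 0.1758]
orientation: [-0.001, 0.979, 0.203, -0.005]
wrist_force: [-1.6, -0.4, -0.6]
finger_gap: -0.0003
grip_force: 0.0
```

```bash
python3 - <<'E'
from h import *
im,P=snap('wrist','w2.png'); s=telemetry.get_state(); print(s['clock'],s['tcp_pos'],s['orientation'],s['joint_pos'])
np.save('P2.npy',P,allow_pickle=True)
E
```

```text
2.2 [0.52810003 0.08471716 0.17867965] [-4.38928734e-04  9.79344416e-01  2.02172145e-01 -3.27796392e-03] [ 9.15609918e-03  2.62787372e-01 -1.52977852e-01  1.16163313e+00
 -4.05270673e-04  2.74359711e+00]
```

View pics/w2.png

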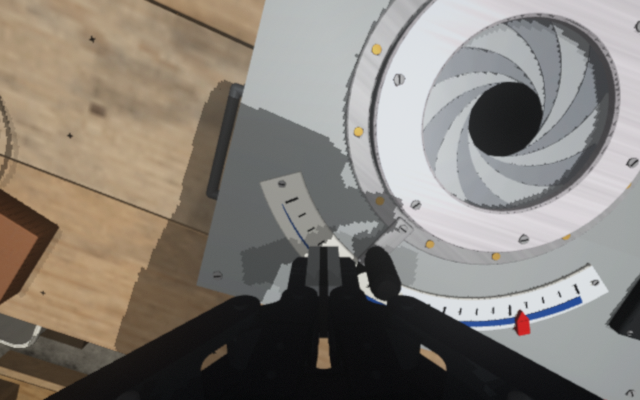

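The handle stands about 12 mm to the right of the fingertips (handle (382,270), tip edge x=342). It is clear to descend.

Request:
{"name": "step_arm", "arguments": {"moves": [[[0, -6, 10], [0, 0, 0], 0], [[0, -6, 25], [0, 0, 0], 0], [[0, -6, 41], [0, 0, 0], 0], [[0, -6, 41], [0, 0, 0], 0], [[0, -6, 41], [0, 0, 0], 0]]}}

```text
clock: 2.62
tcp_pos: [0.5285, 0.0905, 0.1411]
orientation: [0.0, 0.979, 0.202, 0.0]
wrist_force: [0.7, 0.4, -0.4]
finger_gap: 0.0002
grip_force: 0.0
```

```bash
cat > plan.py <<'E'
from h import *
import sys
from scipy.spatial.transform import Rotation as R
A=np.array([.6257,.0124]); w=float(sys.argv[1])/1e3
s=telemetry.get_state(); q=s['orientation']; Rt=R.from_quat([*q[1:],q[0]]).as_matrix()
print(s['clock'],s['tcp_pos'],s['wrist_force'])
n=Rt[:2,1]
for th in map(float,sys.argv[2:]):   # handle angle, extractor frame deg
    t=np.radians(th+5.3); H=A+.112*np.array([np.cos(t),np.sin(t)])
    p=np.r_[H-n*(.0085+w),.137]
    print(th,(Rt.T@(p-s['tcp_pos'])*1e3).round(1))
E
python3 plan.py 8 158 160 165 170 175 180 185 190 195 200 205 208 211 213
```

```text
2.6167 [0.52847059 0.09052474 0.14113998] [ 0.7471974   0.36023999 -0.44593227]
158.0 [-27.4  21.7   4.1]
160.0 [-29.9  24.7   4.1]
165.0 [-35.5  32.7   4.1]
170.0 [-40.5  41.1   4.1]
175.0 [-44.7  49.9   4.1]
180.0 [-48.1  59.1   4.1]
185.0 [-50.8  68.5   4.1]
190.0 [-52.5  78.1   4.1]
195.0 [-53.5  87.8   4.1]
200.0 [-53.6  97.6   4.1]
205.0 [-52.8 107.3   4.1]
208.0 [-51.9 113.1   4.1]
211.0 [-50.8 118.9   4.1]
213.0 [-49.8 122.7   4.1]
```

Request:
{"name": "step_arm", "arguments": {"moves": [[[-10, 2, 2], [0, 0, 0], 0], [[-20, 5, 4], [0, 0, 0], 0], [[-27, 10, 4], [0, 0, 0], 0], [[-28, 15, 4], [0, 0, 0], 0], [[-29, 20, 4], [0, 0, 0], 0], [[-30, 25, 4], [0, 0, 0], 0], [[-33, 29, 4], [0, 0, 0], 0], [[-36, 33, 4], [0, 0, 0], 0]]}}

```text
clock: 3.28
tcp_pos: [0.5066, 0.0469, 0.1365]
orientation: [-0.001, 0.979, 0.203, -0.001]
wrist_force: [-6.5, 3.4, 2.0]
finger_gap: 0.0001
grip_force: 3.0
```

Request:
{"name": "step_arm", "arguments": {"moves": [[[-3, 5, 0], [0, 0, 0], 0], [[-6, 10, 0], [0, 0, 0], 0], [[-9, 15, 0], [0, 0, 0], 0], [[-11, 20, 0], [0, 0, 0], 0], [[-13, 25, 0], [0, 0, 0], 0], [[-14, 30, 0], [0, 0, 0], 0], [[-15, 35, 0], [0, 0, 0], 0], [[-16, 40, 0], [0, 0, 0], 0]]}}

```text
clock: 3.95
tcp_pos: [0.5093, 0.003, 0.1364]
orientation: [-0.0, 0.979, 0.202, -0.0]
wrist_force: [-3.1, 1.8, 0.2]
finger_gap: -0.0
grip_force: 1.6
```

```bash
python3 plan.py 8 180 185 190 195 200 205 208 211 213; python3 - <<'E'
from h import *
im,P=snap('wrist','w3.png'); np.save('P3.npy',P,allow_pickle=True)
E
```

```text
3.95 [0.50930309 0.0029782  0.13644284] [-3.10804042  1.79791385  0.20618498]
180.0 [  4.1 -13.7  -0.5]
185.0 [ 1.5 -4.3 -0.6]
190.0 [-0.3  5.3 -0.6]
195.0 [-1.2 15.  -0.6]
200.0 [-1.3 24.8 -0.6]
205.0 [-0.6 34.5 -0.6]
208.0 [ 0.3 40.3 -0.6]
211.0 [ 1.4 46.1 -0.6]
213.0 [ 2.4 49.9 -0.6]
```

View pics/w3.png

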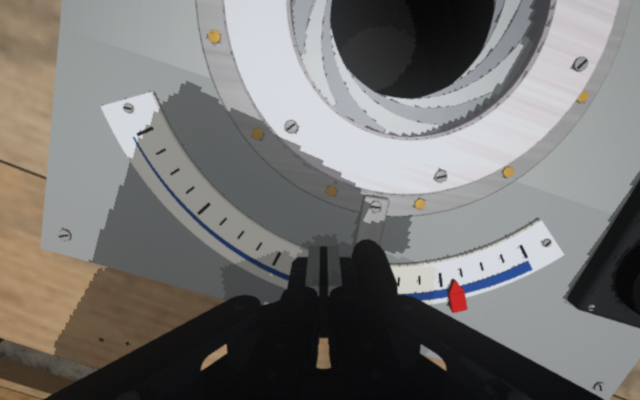

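The lever is following: its bar screw is at (375,207), with the handle touching the right of the fingers at (375,265) and the tab at (457,296). I continue, stopping short of the tab.

Request:
{"name": "step_arm", "arguments": {"moves": [[[0, 5, 0], [0, 0, 0], 0], [[-1, 10, 0], [0, 0, 0], 0], [[-1, 15, 0], [0, 0, 0], 0], [[-1, 20, 0], [0, 0, 0], 0], [[-1, 25, 0], [0, 0, 0], 0], [[-1, 28, 0], [0, 0, 0], 0], [[-1, 30, 0], [0, 0, 0], 0], [[-1, 30, 0], [0, 0, 0], 0]]}}

```text
clock: 4.67
tcp_pos: [0.5213, -0.0254, 0.1364]
orientation: [0.0, 0.979, 0.202, 0.001]
wrist_force: [-0.3, -0.4, -0.9]
finger_gap: 0.0001
grip_force: 0.1
```

```bash
python3 plan.py 8 200 205 208 211 213; python3 - <<'E'
from h import *
im,P=snap('wrist','w4.png'); np.save('P4.npy',P,allow_pickle=True)
A=np.array([.6257,.0124])
P3=np.load('P3.npy',allow_pickle=True).item(); d=onz(P3,(375,207),.121)[:2]-A; print(np.hypot(*d),np.degrees(np.arctan2(d[1],d[0]))%360-5.3)
cv2.imwrite('pics/c4.png',cv2.resize(im[150:310,240:500,::-1],None,fx=3,fy=3,interpolation=cv2.INTER_CUBIC))
E
```

```text
4.6667 [ 0.52126098 -0.02535912  0.13642709] [-0.31099304 -0.38335112 -0.85451951]
200.0 [-1.1 -6.  -0.6]
205.0 [-0.3  3.8 -0.6]
208.0 [ 0.5  9.6 -0.6]
211.0 [ 1.7 15.3 -0.6]
213.0 [ 2.7 19.1 -0.5]
0.08765633263667989 189.523533284043
```

View pics/c4.png

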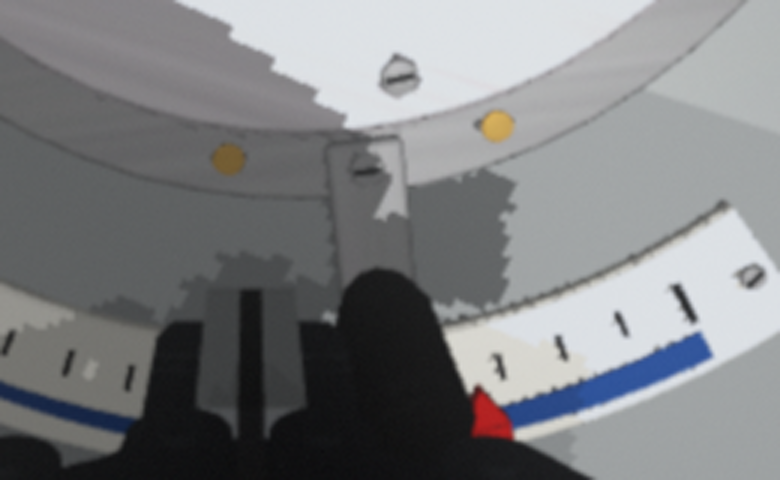

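The crop shows the bar's screw at (366,168), with the handle still left of the tab (488,410).

```bash
python3 - <<'E'
from h import *
A=np.array([.6257,.0124])
P=np.load('P4.npy',allow_pickle=True).item()
for x,y in((366,168),(366,143)):
  d=onz(P,((x+.5)/3-.5+240,(y+.5)/3-.5+150),.121)[:2]-A; print(np.hypot(*d),np.degrees(np.arctan2(d[1],d[0]))%360-5.3)
E
```

```text
0.08699954914408965 205.47363835064647
0.08275277005647366 205.75651305712248
```

Request:
{"name": "step_arm", "arguments": {"moves": [[[0, 4, 0], [0, 0, 0], 0], [[1, 8, 0], [0, 0, 0], 0], [[2, 11, 0], [0, 0, 0], 0], [[2, 12, 0], [0, 0, 0], 0], [[2, 12, 0], [0, 0, 0], 0]]}}

```text
clock: 5.13
tcp_pos: [0.5274, -0.0353, 0.1363]
orientation: [0.0, 0.979, 0.202, 0.0]
wrist_force: [-0.6, 0.3, 0.0]
finger_gap: -0.0003
grip_force: 0.3
```

Request:
{"name": "step_arm", "arguments": {"moves": [[[0, -15, 0], [0, 0, 0], 0], [[0, -30, 0], [0, 0, 0], 0], [[-10, -45, -30], [0, 0, 0], 0], [[-30, -45, -65], [0, 0, 0], 0], [[-50, -45, -100], [0, 0, 0], 0], [[-50, -45, -100], [0, 0, 0], 0], [[-50, -45, -100], [0, 0, 0], 0]]}}

```text
clock: 5.72
tcp_pos: [0.4637, -0.0127, 0.2389]
orientation: [0.001, 0.979, 0.203, 0.003]
wrist_force: [-0.3, -0.1, -0.8]
finger_gap: -0.0001
grip_force: 0.0
```

```bash
python3 - <<'E'
from h import *
im,P=snap('wrist','w5.png'); np.save('P5.npy',P,allow_pickle=True)
uv=proj(P,[.525,-.065,.119]).astype(int); print(uv,telemetry.get_state()['tcp_pos'])
x0,y0=max(uv[0]-90,0),max(uv[1]-70,0); print(x0,y0)
cv2.imwrite('pics/c5.png',cv2.resize(im[y0:y0+140,x0:x0+180,::-1],None,fx=4,fy=4,interpolation=cv2.INTER_CUBIC))
E
```

```text
[416 152] [ 0.46332794 -0.01261618  0.23723022]
326 82
```

View pics/c5.png

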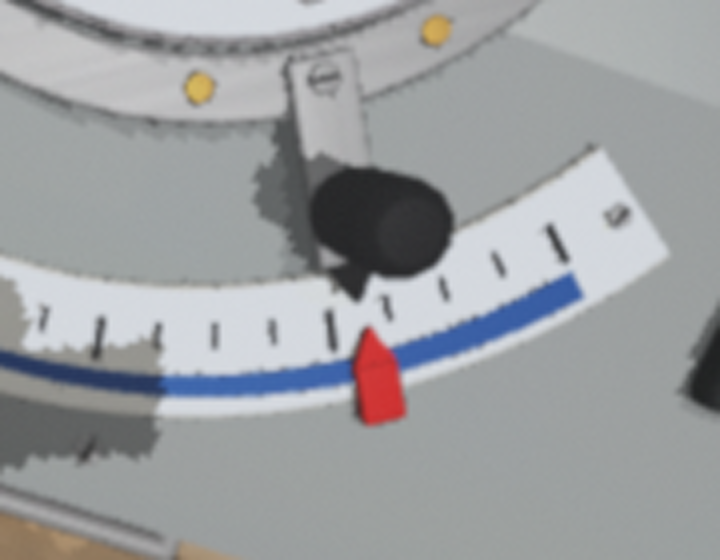

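The pointer tip is at (357,300) and the tab tip at (369,326), leaving only a small gap. The lever screw is at (325,78). I'll compute the remaining angle.

```bash
cat > ang.py <<'E'
from h import *
import sys
A=np.array([.6257,.0124])
def ang(P,off,sc,pts):
  for n,(x,y),z in pts:
    d=onz(P,((x+.5)/sc-.5+off[0],(y+.5)/sc-.5+off[1]),z)[:2]-A; print(n,np.hypot(*d).round(4),(np.degrees(np.arctan2(d[1],d[0]))%360-5.3).round(2))
E
python3 - <<'E'
from ang import *
P=np.load('P5.npy',allow_pickle=True).item()
ang(P,(326,82),4,[('ptr',(357,300),.119),('screw',(325,78),.121),('tabtip',(369,328),.112),('tabbase',(382,424),.112),('tick80',(332,330),.108),('tick100',(557,244),.108)])
E
```

```text
ptr 0.1302 211.37
screw 0.0874 211.41
tabtip 0.138 212.67
tabbase 0.1585 212.36
tick80 0.1376 209.96
tick100 0.1377 229.82
```

Request:
{"name": "step_arm", "arguments": {"moves": [[[20, 0, 35], [0, 0, 0], 0], [[40, 0, 70], [0, 0, 0], 0], [[50, 12, 100], [0, 0, 0], 0], [[50, 28, 100], [0, 0, 0], 0], [[50, 39, 100], [0, 0, 0], 0], [[50, 44, 100], [0, 0, 0], 0], [[50.5, 47.5, 100], [0, 0, 0], 0], [[50.5, 47.5, 100], [0, 0, 0], 0]]}}

```text
clock: 6.43
tcp_pos: [0.5287, -0.0372, 0.1366]
orientation: [-0.0, 0.979, 0.202, 0.0]
wrist_force: [-0.8, 0.5, 0.1]
finger_gap: -0.0
grip_force: 0.0
```

Request:
{"name": "step_arm", "arguments": {"moves": [[[0, 0, 0], [0, 0, 0], 0], [[0, -15, 0], [0, 0, 0], 0], [[0, -30, 0], [0, 0, 0], 0], [[-10, -45, -30], [0, 0, 0], 0], [[-30, -45, -65], [0, 0, 0], 0], [[-50, -45, -100], [0, 0, 0], 0], [[-50, -45, -100], [0, 0, 0], 0], [[-50, -45, -100], [0, 0, 0], 0]]}}

```text
clock: 7.1
tcp_pos: [0.4649, -0.0146, 0.2392]
orientation: [0.001, 0.979, 0.203, 0.003]
wrist_force: [0.6, 0.6, -1.0]
finger_gap: -0.0004
grip_force: 0.0
```

```bash
python3 - <<'E'
from h import *
im,P=snap('wrist','w6.png'); np.save('P6.npy',P,allow_pickle=True)
uv=proj(P,[.525,-.065,.119]).astype(int); print(uv,telemetry.get_state()['tcp_pos'])
x0,y0=max(uv[0]-90,0),max(uv[1]-70,0); print(x0,y0)
cv2.imwrite('pics/c6.png',cv2.resize(im[y0:y0+140,x0:x0+180,::-1],None,fx=4,fy=4,interpolation=cv2.INTER_CUBIC))
E
```

```text
[413 152] [ 0.4646134  -0.01450981  0.23753216]
323 82
```

View pics/c6.png

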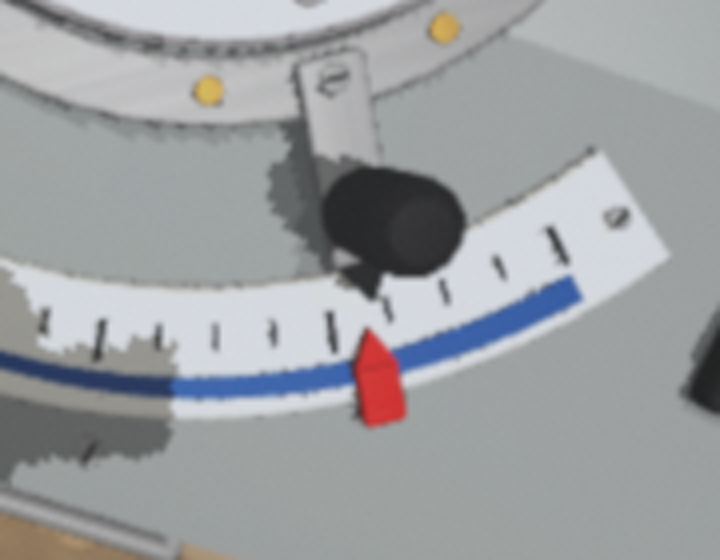

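The pointer tip is at (373,299), in line with the tab tip (369,328) once parallax is allowed for. I'll check it numerically and compute the path to the button.

```bash
python3 - <<'E'
from ang import *
P=np.load('P6.npy',allow_pickle=True).item()
ang(P,(323,82),4,[('ptr',(373,299),.119),('screw',(335,79),.121),('tabtip',(369,328),.112),('tabbase',(383,424),.112),('tick80',(332,331),.108),('tick100',(558,245),.108)])
# green button refined from this picture + move to above it
im=cv2.imread('pics/w6.png');H,S,V=cv2.split(cv2.cvtColor(im,cv2.COLOR_BGR2HSV))
m=((H>50)&(H<80)&(S>120)).astype(np.uint8); n,l,st,c=cv2.connectedComponentsWithStats(m); i=1+np.argmax(st[1:,4]); print(st[i],onz(P,c[i],.135))
from scipy.spatial.transform import Rotation as R
s=telemetry.get_state(); q=s['orientation']; Rt=R.from_quat([*q[1:],q[0]]).as_matrix()
print(s['tcp_pos'],(Rt.T@(np.array([.567,-.168,.150])-s['tcp_pos'])*1e3).round(1))
E
```

```text
ptr 0.1304 212.74
screw 0.0876 212.67
tabtip 0.1376 212.65
tabbase 0.1581 212.4
tick80 0.1374 209.91
tick100 0.1376 229.92
[ 543  137   50   43 1642] [ 0.56730381 -0.16612507  0.135     ]
[ 0.4646134  -0.01450981  0.23753216] [ 32.7 181.4  87.9]
```

Request:
{"name": "step_arm", "arguments": {"moves": [[[5, 30, 0], [0, 0, 0], 0], [[11, 62, 0], [0, 0, 0], 0], [[17, 95, 0], [0, 0, 0], 0], [[24, 128, 0], [0, 0, 0], 0], [[30, 160, 10], [0, 0, 0], 0], [[33, 180.5, 35], [0, 0, 0], 0], [[33, 180.5, 60], [0, 0, 0], 0], [[33, 180.5, 80], [0, 0, 0], 0]]}}

```text
clock: 7.82
tcp_pos: [0.5661, -0.1681, 0.1522]
orientation: [-0.001, 0.979, 0.202, -0.002]
wrist_force: [-0.3, 0.6, -0.4]
finger_gap: 0.0002
grip_force: 0.0
```

Request:
{"name": "step_arm", "arguments": {"moves": [[[0, 0, 0], [0, 0, 0], 0], [[0, 0, 0], [0, 0, 0], 0], [[0, 0, 0], [0, 0, 0], 0]]}}

```text
clock: 8.07
tcp_pos: [0.5668, -0.1674, 0.1566]
orientation: [-0.0, 0.979, 0.203, -0.0]
wrist_force: [-0.2, -0.1, 0.2]
finger_gap: -0.0004
grip_force: 0.0
```

```bash
python3 - <<'E'
from h import *
im,P=snap('wrist','w7.png'); s=telemetry.get_state(); print(s['tcp_pos'],s['wrist_force'])
E
```

```text
[ 0.56732395 -0.16775248  0.15745003] [ 0.43192805 -0.23557384  0.01508284]
```

View pics/w7.png

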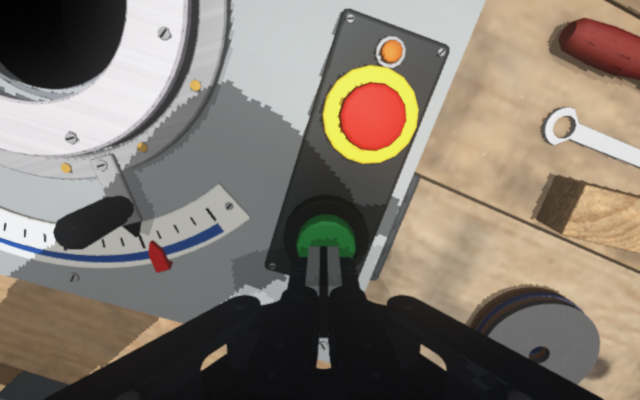

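The fingertips (323,250) are over the green button (326,238), and the red button (372,116) is well clear. I press now.

Request:
{"name": "step_arm", "arguments": {"moves": [[[0, 0, 10], [0, 0, 0], 0], [[0, 0, 18], [0, 0, 0], 0], [[0, 0, 22], [0, 0, 0], 0], [[0, 0, 25], [0, 0, 0], 0], [[0, 0, 27], [0, 0, 0], 0], [[0, 0, 28], [0, 0, 0], 0], [[0, 0, 28], [0, 0, 0], 0], [[0, 0, 28], [0, 0, 0], 0]]}}

```text
clock: 8.78
tcp_pos: [0.5673, -0.1682, 0.1327]
orientation: [0.001, 0.979, 0.203, 0.002]
wrist_force: [-6.2, 3.8, 23.8]
finger_gap: 0.0003
grip_force: 12.0
```

```bash
python3 - <<'E'
from h import *
im,P=snap('wrist','w8.png'); s=telemetry.get_state(); print(s['tcp_pos'],s['wrist_force'],s['ft_torque'])
b=snap('scene')[0]; cv2.imwrite('pics/s8.png',b[:,:,::-1])
a=cv2.imread('pics/w7.png')[190:310,260:400]; b2=im[190:310,260:400,::-1]
cv2.imwrite('pics/c8.png',cv2.resize(np.hstack([a,b2]),None,fx=2.8,fy=2.8,interpolation=cv2.INTER_CUBIC))
E
```

```text
[ 0.56734739 -0.16817636  0.1327273 ] [-6.66770679  3.24969335 24.40330058] [ 0.70139079  1.37572891 -0.01104749]
```

View pics/c8.png

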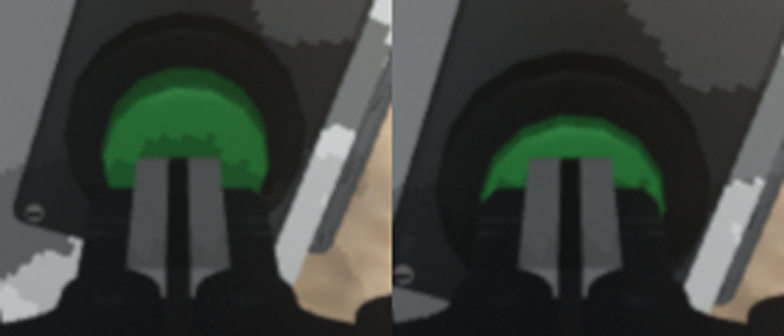

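Request:
{"name": "step_arm", "arguments": {"moves": [[[0, 0, -2], [0, 0, 0], 0], [[0, 0, -2], [0, 0, 0], 0]]}}

```text
clock: 9.05
tcp_pos: [0.5673, -0.1682, 0.1329]
orientation: [0.001, 0.979, 0.203, 0.001]
wrist_force: [-3.8, 1.7, 14.9]
finger_gap: 0.0001
grip_force: 7.6
```

Request:
{"name": "step_arm", "arguments": {"moves": [[[0, 0, -2], [0, 0, 0], 0], [[0, 0, -2], [0, 0, 0], 0]]}}

```text
clock: 9.22
tcp_pos: [0.5672, -0.1681, 0.1338]
orientation: [0.001, 0.979, 0.203, 0.001]
wrist_force: [0.7, 0.7, 4.8]
finger_gap: 0.0006
grip_force: 2.2
```

Request:
{"name": "step_arm", "arguments": {"moves": [[[0, 0, -2], [0, 0, 0], 0], [[0, 0, -2], [0, 0, 0], 0]]}}

```text
clock: 9.38
tcp_pos: [0.5672, -0.1681, 0.1351]
orientation: [0.0, 0.979, 0.203, 0.001]
wrist_force: [1.2, 0.7, 3.5]
finger_gap: -0.0001
grip_force: 1.8
```

Request:
{"name": "step_arm", "arguments": {"moves": [[[0, 0, -2], [0, 0, 0], 0], [[0, 0, -2], [0, 0, 0], 0]]}}

```text
clock: 9.55
tcp_pos: [0.5671, -0.1681, 0.1366]
orientation: [0.0, 0.979, 0.203, 0.0]
wrist_force: [2.9, 1.5, 2.1]
finger_gap: 0.0
grip_force: 1.4
```

The force profile confirms a full press: a hard stop at z≈0.133, then the spring falling from 5 N to 2 N as I rise. Now I let go and retreat.

Request:
{"name": "step_arm", "arguments": {"moves": [[[0, 0, -5], [0, 0, 0], 0], [[0, 0, -15], [0, 0, 0], 0], [[0, 0, -35], [0, 0, 0], 0], [[-15, 0, -60], [0, 0, 0], 0], [[-35, 0, -90], [0, 0, 0], 0], [[-45, -25, -110], [0, 0, 0], 0], [[-45, -45, -110], [0, 0, 0], 0], [[-45, -45, -110], [0, 0, 0], 0]]}}

```text
clock: 10.22
tcp_pos: [0.5057, -0.1428, 0.2487]
orientation: [0.0, 0.979, 0.203, 0.0]
wrist_force: [-0.1, -0.2, 1.0]
finger_gap: 0.0001
grip_force: 0.0
```

```bash
python3 - <<'E'
from h import *
im,P=snap('wrist','w9.png'); np.save('P9.npy',P,allow_pickle=True)
uv=proj(P,[.535,-.10,.119]).astype(int); x0,y0=max(uv[0]-130,0),max(uv[1]-90,0); print(x0,y0)
cv2.imwrite('pics/c9.png',cv2.resize(im[y0:y0+180,x0:x0+260,::-1],None,fx=3,fy=3,interpolation=cv2.INTER_CUBIC))
E
```

```text
159 49
```

View pics/c9.png

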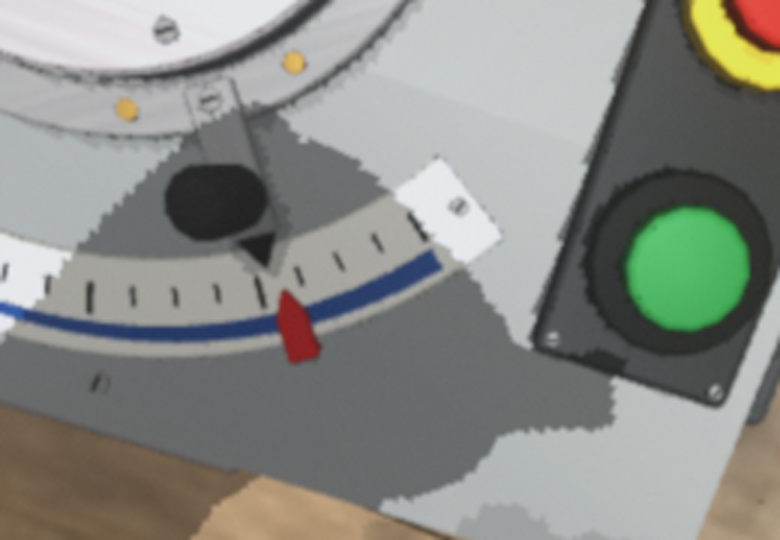

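The pointer tip is at (270,266), the tab tip at (284,291), and the green button is released at (688,268). One last numeric check before handing in.

```bash
python3 - <<'E'
from ang import *
P=np.load('P9.npy',allow_pickle=True).item()
ang(P,(159,49),3,[('ptr',(270,266),.119),('ptr z.122',(270,266),.122),('screw',(210,101),.121),('tabtip',(284,292),.112),('tabbase',(306,361),.112),('tick80',(262,292),.108),('tick100',(418,227),.108)])
E
```

```text
ptr 0.131 213.21
ptr z.122 0.1309 213.53
screw 0.0879 212.65
tabtip 0.139 213.11
tabbase 0.159 213.06
tick80 0.1379 210.26
tick100 0.138 230.04
```

```bash
python3 -c "
from h import *
print(env.hand_in())"
```

```text
the job is handed in; nothing more can be done
None
```

The job is handed in: the lever's pointer measures within about 0.3° of the red tab, and the green start button was pressed to its stop and released, with the red stop button, the tab and the loose items never contacted.

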